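# Press the bottle opener into its tool dock and log it in

## Robot

A 7-joint arm with a two-finger parallel gripper is mounted at the origin on a cart in front of the work surface, level with it; the furniture and walls round the work are solid. World frame = base frame: x ahead of the robot, y to its left, z up, the work surface at z = 0. Lengths are in mm, angles in rad, forces in N, time in s.
With the tool pointing down it reaches from about 400 to 875 mm from the base axis. Payload 19.3 kg.
Tool frame: the origin (TCP) lies at the very end of the fingers, on their centre line; the grasp point (between the pads) lies 19 mm behind it (grip_point_offset is the z of the grasp point in the tool frame, in mm); z points along the fingers, x is the direction in which the jaws open and shut, and the axes are right-handed (so a half turn about z gives the same grasp; the last joint's range is limited). The gripper opens to 85 mm and grips with 20 to 120 N. Pads are 22 mm wide; open, the fingers measure 114 mm over their backs; the gripper's body (76 mm by 85 mm) begins 54 mm behind the grasp point. The pads swing forward as they close: fully open they stand 13 mm farther back than shut.
Start: joints at [-1.249, 0.521, -0.036, 1.599, 0.021, 1.021, -0.113], TCP at [238.675, 577.623, 231.291] pointing down, gripper open.
Joint ranges: [-2.91, 2.91], [-0.3, 2.13], [-1.5, 1.42], [0.17, 2.43], [-1.26, 4.41], [0.16, 1.93], [-2.52, 2.52]. Speed limits (rad/s): [1.89, 1.89, 2.39, 2.39, 3.01, 3.01, 3.01].

## Interface

Orientations are given as a 3x3 rotation matrix whose columns are the frame's x, y, z axes.
In Python, from workcell import movep, movel, goto_joints, open_gripper, clamp, wait, inverse_kinematics, read_state, camera, PlanningError, finish_job, grip_point_offset gives the robot as it stands. Calls block until the motion is done:
- movep(position, orientation): joint-space move of the TCP to a pose.
- movel(position, frame=None, max_speed=150, guard=None): straight line of the TCP; frame=None keeps the orientation; max_speed is the mean speed in mm/s. With guard (N) it stops when the force on the tool has changed by that much, and returns True; else False.
- goto_joints(angles): joint-space move.
- open_gripper() and clamp(): open the fingers fully, or close them until they stop; the grip force is fixed at half the most.
- wait(seconds).
- inverse_kinematics(position, orientation): joint angles nearest the present ones, or None.
- read_state(): the state.
- camera(name): name is "scene" or "top"; returns a dict with "image" (480x640x3 uint8, blue, green, red), "range_z" (480x640 float32, mm along the optical axis (not along the pixel's ray), 0 where there is no reading), "fx", "fy", "cx", "cy" (pixels), "cam_to_world" (4x4, takes a point from camera to world coordinates). Camera axes: x right, y up, looking along -z (the intrinsics and any distortion apply to the point x, -y, -z); pixel columns grow to the right and rows downward; lengths in mm; the calibration is good to about 2 mm. A picture is of the moment at which its call begins.
A pose or a line that the arm cannot do raises PlanningError and nothing moves.
- finish_job(): hands the job in, once; it reports no verdict.
The state is a dict: "time": time; "qpos": joint angles; "qvel": joint speeds; "joint_efforts": joint torques, N m; "eef_pos": TCP position; "tool_rot": TCP orientation; "ft_force": force on the tool from outside, world axes, zero at the start; "torque": the same for the moment, N m; "finger_gap": finger opening in mm.
Only numpy, scipy, OpenCV 4.12 (cv2) and the standard library are available. Lean on these libraries where they do the work, as an engineer would, in place of code of your own. Each camera call takes 0.05 s, during which the arm holds its last target.

## Task

Put the red-gripped bottle opener back in its shaped cutout in the sloping tool dock, and press it down flat until it is fully home between the sprung grip pads. Then, with the opener home, press the dock's flat green touch key firmly (about 5 N, as with a fingertip, not a blow) for half a second so that it logs the opener in, and let go. Leave the tumbler, jigger and coasters where they stand.

Things in the scene. Friction and masses are not known exactly. Their poses are not given: they have to be found in the camera images.
- bottle_opener: Loose flat bottle opener, 113 mm long, 0.085 kg, lying flat, right side up: red grip bar 60 x 19 mm, 11.5 mm thick; a 3 mm steel blade through its middle sticks out 9 mm at the tail and at the other end runs on to an open head 38 mm wide. Origin: middle of its underside; +z is up. Its long axis, tail to head, points along (0.883, -0.469, 0) in its own frame (28 degrees clockwise of x).
- opener_grip (a point): Point on the opener's underside below the centre of the red grip (the red top face is 11.5 mm above it). From here the grip runs 30 mm either way along the long axis, the tail ends at 39 mm and the head at 74 mm.
- opener_head (a point): Point level with the opener's underside, below the centre of its open head, 63 mm from opener_grip.
- dock: Fixed tool dock: black wedge stand 186 mm wide, 90 mm deep, 85 mm high at its back, with a 30 degree sloping grey face that is low at the front (towards the robot). Origin under its centre on the bar; x from its low front to its high back, y to its left, z up.
- tool_insert: Rigid grey insert on the dock's sloping face, 100 mm up the slope, 184 mm wide. Origin: on the black cutout floor where opener_grip belongs. x up the slope, y left along the cutout (head to +y, tail to -y), z out of the face, square to it. Grey face 9 mm above the floor, so the red grip ends 2.5 mm proud. A finger channel 38 mm wide (y -19 to 19 mm), same floor, crosses it up the slope, open at both ends.
- cutout_mouth (a point): Centre of the cutout, level with the grey face (9 mm above the insert's origin). Cutout 24 mm wide for grip and blade (y -43 to 47 mm) with 4 mm 45 degree lead-ins, 46 mm wide for the head (y 47 to 79 mm). Four orange sprung pads by the grip's ends taper inwards: laid in, it rests on them 7 mm short of home; 5 to 12 N square to the face push it home. Hold it square while pushing: let go loose, it may roll.
- touch_key (a joint): Travel of the flat touch key into the face in m: 0 at rest, stop at 0.0015; stiff spring, 4000 N/m, so 0.00125 is 5 N and the stop comes at 6 N. It counts as pressed from 0.0009 (3.6 N), held for 0.25 s.
- key_top (a point): Centre of the upper face of the green touch key, a flat square 34 x 34 mm with a white dot, on the grey insert at the tail side of the cutout (67 mm from the insert's origin towards -y); its face stands 3 mm above the grey face and is parallel to it.
- tumbler_3: Clear glass tumbler, 64 mm wide, 84 mm high, standing on the bar; a bystander. Origin at the centre of its foot.
- jigger: Steel double jigger, 43 mm wide, 76 mm high, standing on the bar; a bystander. Origin at the centre of its foot.
- coaster_stack: Round white stack of coasters, 98 mm wide, 15 mm high; a bystander. Origin at the centre of its underside.
Things that resemble listed ones, but are neither listed nor needed, are in the scene too. What is shaped like the bottle_opener but orange or turquoise is not meant.

How it is judged:
By the outcome, as a careful person would: the job done as asked, in the order asked, and still so for the second after the job is handed in, with the robot touching nothing.
It also fails if it takes over 51 s, if anything falls off the work surface, if the arm or the gripper's body presses on something with over 40 N, if the wrist force passes 120 N, or if a joint passes its speed limit or range.

## Working session

There is one attempt and no reset: what is moved stays moved. The work goes in short steps, each a Python script; the robot and the scene stay as the last script left them, time stands still between calls to the robot, and variables do not carry over. Pictures are saved under pics/ and viewed, and the job is handed in when it is done.

```bash
mkdir -p pics; ls; python3 - <<'E'
from workcell import *
import cv2,numpy as np,pickle
s=read_state();print(s)
print(grip_point_offset)
for n in("scene","top"):
    c=camera(n);pickle.dump(c,open(n+".pkl","wb"));cv2.imwrite(f"pics/{n}1.png",c["image"])
    print(n,c["fx"],c["fy"],c["cx"],c["cy"],[k for k in c]);print(np.round(c["cam_to_world"],3))
E
```

```text
pics
{'time': 0.0, 'qpos': array([-1.24919627,  0.52203779, -0.03633566,  1.60002079,  0.02121507,
        1.02111747, -0.11279104]), 'qvel': array([ 0.00103059,  0.00059588, -0.00134003, -0.00033511,  0.00065803,
        0.00161053, -0.00199913]), 'joint_efforts': array([ 1.21269454e-04, -9.27066922e+01,  1.97986789e+00, -3.69946146e+01,
        1.77979062e-02,  7.83063238e-03,  7.63193430e-05]), 'eef_pos': array([238.5575245 , 577.29657698, 230.70625944]), 'tool_rot': array([[ 3.81839287e-01,  9.24228664e-01, -3.67595892e-04],
       [ 9.24227966e-01, -3.81839452e-01, -1.14008168e-03],
       [-1.19405878e-03,  9.55855707e-05, -9.99999283e-01]]), 'ft_force': array([0.31852096, 0.33694525, 0.76169414]), 'torque': array([-0.01137858, -0.02280816,  0.02112716]), 'finger_gap': 85.57634847630834}
-18.700000000000003
scene 517.1660363752902 517.1660363752902 319.7524778090393 230.2322767026552 ['image', 'range_z', 'fx', 'fy', 'cx', 'cy', 'cam_to_world']
[[ 5.00000e-01  5.37000e-01 -6.79000e-01 -4.34303e+02]
 [-8.66000e-01  3.16000e-01 -3.88000e-01 -5.05056e+02]
 [ 6.00000e-03  7.82000e-01  6.23000e-01  9.60088e+02]
 [ 0.00000e+00  0.00000e+00  0.00000e+00  1.00000e+00]]
top 589.7824126662384 589.7824126662384 322.8893679885513 249.3325090408179 ['image', 'range_z', 'fx', 'fy', 'cx', 'cy', 'cam_to_world']
[[-1.000000e-03  9.930000e-01 -1.150000e-01  3.647690e+02]
 [-1.000000e+00 -1.000000e-03 -0.000000e+00  5.793600e+01]
 [-0.000000e+00  1.150000e-01  9.930000e-01  1.331631e+03]
 [ 0.000000e+00  0.000000e+00  0.000000e+00  1.000000e+00]]
```

View pics/scene1.png

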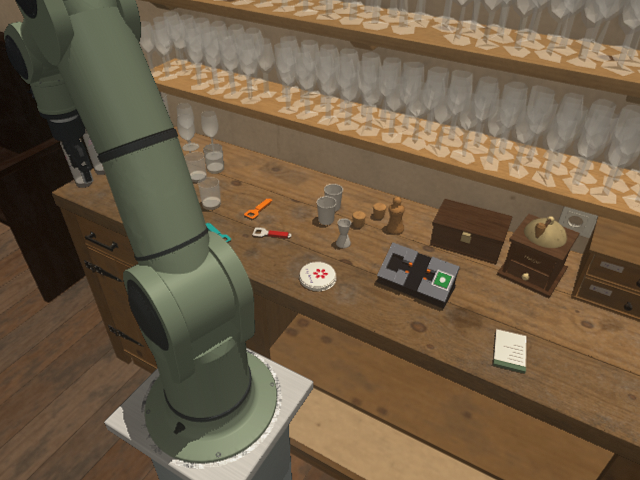

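View pics/top1.png

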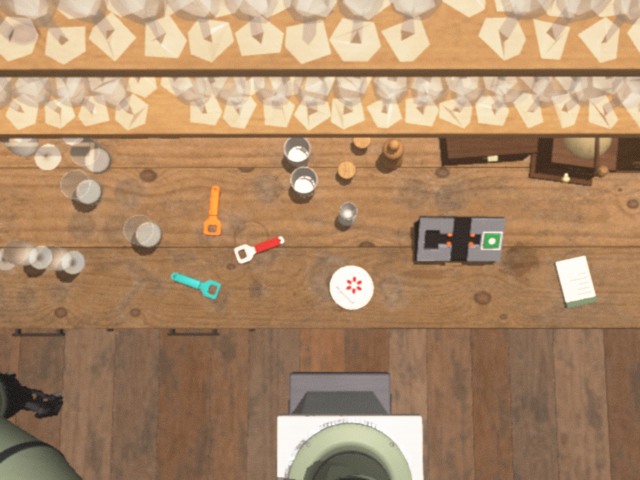

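The scene shows the red opener at (272,233) and the dock at (418,275). In the top view the opener is at (260,249), head to the left, and the dock at (460,241) with the key to the right at (491,241). The jigger is at (347,214) and the coasters at (352,288). I'll enlarge these.

```bash
python3 - <<'E'
import cv2,numpy as np,pickle
t=pickle.load(open("top.pkl","rb"));im=t["image"]
a=cv2.resize(im[225:275,225:295],None,fx=8,fy=8,interpolation=cv2.INTER_CUBIC)
b=cv2.resize(im[205:275,410:510],None,fx=8,fy=8,interpolation=cv2.INTER_CUBIC)
cv2.imwrite("pics/a.png",a);cv2.imwrite("pics/b.png",b)
s=pickle.load(open("scene.pkl","rb"));im=s["image"]
cv2.imwrite("pics/c.png",cv2.resize(im[235:315,368:468],None,fx=7,fy=7,interpolation=cv2.INTER_CUBIC))
E
```

```text
(no output)
```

View pics/a.png

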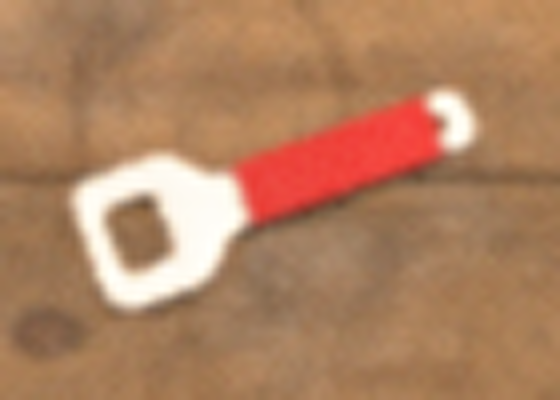

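View pics/b.png

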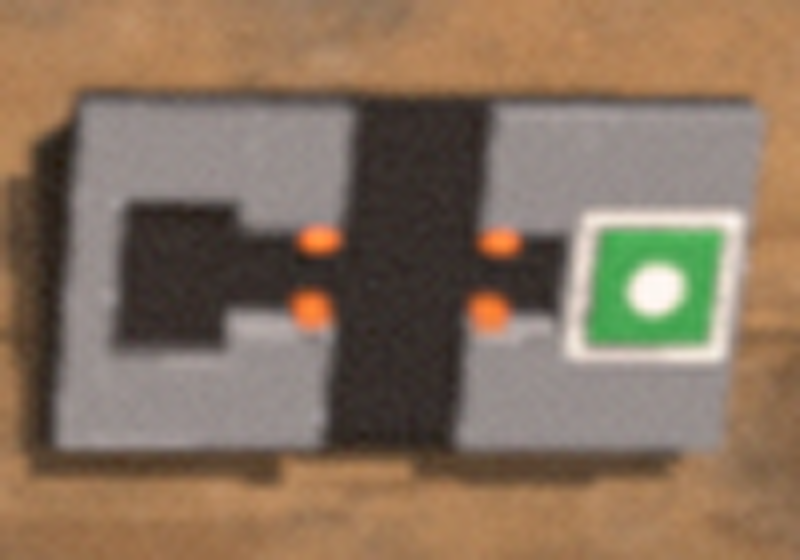

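View pics/c.png

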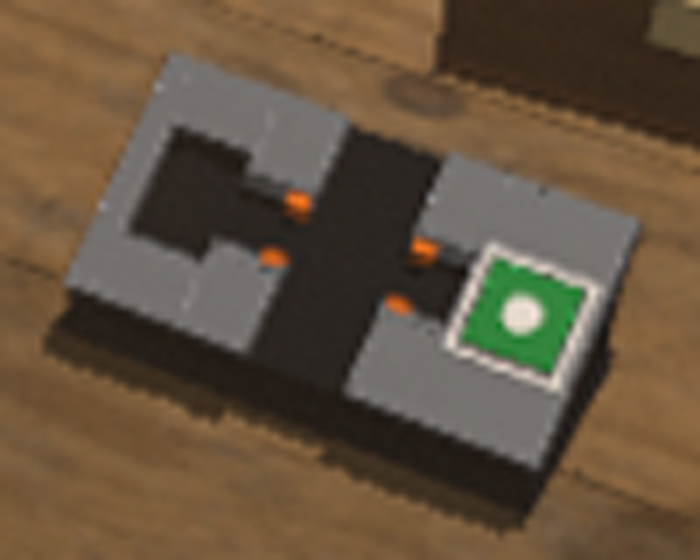

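```bash
cat > geo.py <<'E'
import numpy as np,cv2
def proj(c,P):
    M=np.linalg.inv(c["cam_to_world"]);p=np.atleast_2d(P)@M[:3,:3].T+M[:3,3]
    return np.c_[c["cx"]+c["fx"]*p[:,0]/-p[:,2], c["cy"]+c["fy"]*-p[:,1]/-p[:,2]]
def back(c,uv,z):
    uv=np.atleast_2d(uv).astype(float)
    d=np.c_[(uv[:,0]-c["cx"])/c["fx"],-(uv[:,1]-c["cy"])/c["fy"],-np.ones(len(uv))]@c["cam_to_world"][:3,:3].T
    o=c["cam_to_world"][:3,3];return o+d*((z-o[2])/d[:,2])[:,None]
def pts(c):
    v,u=np.mgrid[0:480,0:640];r=c["range_z"]
    p=np.dstack([(u-c["cx"])/c["fx"]*r,-(v-c["cy"])/c["fy"]*r,-r])
    return p@c["cam_to_world"][:3,:3].T+c["cam_to_world"][:3,3]
def Rins(yaw,t=np.pi/6):
    Rz=np.array([[np.cos(yaw),-np.sin(yaw),0],[np.sin(yaw),np.cos(yaw),0],[0,0,1]])
    return Rz@np.array([[np.cos(t),0,-np.sin(t)],[0,1,0],[np.sin(t),0,np.cos(t)]])
E
python3 - <<'E'
import pickle;from geo import *;from scipy.optimize import least_squares
T=pickle.load(open("top.pkl","rb"));S=pickle.load(open("scene.pkl","rb"))
mod=np.array([[50,92,9],[50,-92,9],[-50,-92,9],[-50,92,9],[50,19,9],[50,-19,9],[-50,19,9],[-50,-19,9],[0,-67,12],[23,79,9],[-23,79,9]],float)
ut=np.array([[78,95],[765,103],[722,450],[55,448],[355,100],[492,103],[325,450],[455,450],[656,290],[125,202],[115,350]])
us=np.array([[172,55],[640,222],[542,468],[66,287],[352,122],[442,155],[253,352],[345,393],[522,314],[180,128],[133,232]])
ut=(ut+.5)/8-.5+[410,205];us=(us+.5)/7-.5+[368,235]
for nm,cs in(("top",[(T,ut)]),("scene",[(S,us)]),("both",[(T,ut),(S,us)])):
    def f(p): 
        P=mod@Rins(p[3]).T+p[:3]
        return np.concatenate([(proj(c,P)-u).ravel() for c,u in cs])
    r=least_squares(f,[620,-240,50,0]);print(nm,np.round(r.x,3),"rms",np.sqrt(np.mean(r.fun**2)));print(np.round(r.fun.reshape(-1,2),1).tolist())
    p=r.x
# plane from depth
for nm,c,u in(("top",T,ut),("scene",S,us)):
    P=pts(c);X=(P-p[:3])@Rins(p[3])
    m=(abs(X[...,0])<45)&(X[...,1]>-40)&(X[...,1]<88)&(abs(X[...,1])>24)&(abs(X[...,0])>28)&(abs(X[...,2]-9)<12)
    q=X[m];A=np.c_[q[:,:2],np.ones(len(q))];k=np.linalg.lstsq(A,q[:,2],rcond=None)[0];print(nm,len(q),"z-plane",k,np.std(q[:,2]))
    im=c["image"].astype(int);red=(im[...,2]>150)&(im[...,1]<80)&(im[...,0]<80)
    g=P[...,0];red&=(abs(P[...,1]-180)<140)&(abs(P[...,0]-600)<150)
    n,l,st,ce=cv2.connectedComponentsWithStats(red.astype(np.uint8));
    for i in range(1,n):
        if st[i,4]>60:
            v,uu=np.where(l==i);W=back(c,np.c_[uu,v],11.5)[:,:2].astype(np.float32)
            print(nm,st[i],cv2.minAreaRect(W),"mean",W.mean(0),"depth z",np.median(P[l==i][:,2]))
# opener top-view head/tail
a=(np.array([[475,122],[90,250],[72,195],[118,308]])+.5)/8-.5+[225,225];print(back(T,a,6).round(1))
E
```

```text
top [ 5.38178e+02 -2.40106e+02  5.48080e+01 -7.00000e-03] rms 0.5071445375993069
[[0.3, 1.0], [0.6, 0.5], [0.1, -0.2], [-0.0, -0.5], [-0.2, 0.6], [0.5, 0.3], [-0.6, -0.5], [0.4, -0.4], [0.1, -0.8], [-0.4, -0.6], [-0.7, 0.5]]
scene [ 5.51365e+02 -2.37368e+02  3.60150e+01  2.00000e-03] rms 0.37597160216632786
[[0.3, 0.3], [-0.1, -0.3], [-0.5, -0.3], [0.4, -0.1], [0.1, -0.3], [1.0, -0.2], [-0.5, 0.5], [0.2, -0.1], [0.1, 0.1], [-0.4, 0.2], [-0.5, 0.5]]
both [ 5.38948e+02 -2.41320e+02  4.79580e+01 -5.00000e-03] rms 0.5227067610375439
[[0.3, 1.3], [0.1, 0.6], [-0.2, -0.4], [0.1, -0.5], [-0.3, 0.8], [0.2, 0.5], [-0.7, -0.6], [0.2, -0.5], [-0.3, -0.8], [-0.4, -0.4], [-0.7, 0.6], [0.4, -0.2], [0.7, -0.2], [-0.1, 0.2], [0.1, -0.3], [0.5, -0.6], [1.5, -0.4], [-0.6, 0.5], [0.2, 0.1], [0.6, 0.3], [-0.3, -0.2], [-0.7, 0.2]]
top 532 z-plane [-4.44749913e-04 -2.18292098e-03  1.09268808e+01] 2.372167174525525
top [255 238  25  15 185] ((528.4117431640625, 184.1959228515625), (17.48126220703125, 53.518882751464844), 19.798030853271484) mean [528.2598  184.45781] depth z 10.868011413765089
scene 377 z-plane [-1.41186879e-03  3.59837039e-04  1.28627818e+01] 2.390330805163736
scene [268 230  20   6  73] ((527.7710571289062, 185.76197814941406), (16.996715545654297, 55.52556228637695), 19.21422004699707) mean [527.9159  185.49352] depth z 12.302610545765106
[[540.5 146.7   6. ]
 [504.1 255.2   6. ]
 [519.8 260.5   6. ]
 [487.7 247.    6. ]]
```

```bash
cat > plan.py <<'E'
import numpy as np
from geo import *
th=np.radians(19.5); G=np.array([528.,184.8,0]); 
def Rg(s=1):
    x=s*np.array([np.cos(th),np.sin(th),0]);z=np.array([0,0,-1.]);return np.c_[x,np.cross(z,x),z]
def Rp(R,s=1):
    x=s*R[:,0];z=-R[:,2];return np.c_[x,np.cross(z,x),z]
E
python3 - <<'E'
import pickle;from plan import *;from scipy.optimize import least_squares
from workcell import *
T=pickle.load(open("top.pkl","rb"));S=pickle.load(open("scene.pkl","rb"))
mod=np.array([[50,92,9],[50,-92,9],[-50,-92,9],[-50,92,9],[50,19,9],[50,-19,9],[-50,19,9],[-50,-19,9],[0,-67,12],[23,79,9],[-23,79,9]],float)
ut=np.array([[78,95],[765,103],[722,450],[55,448],[355,100],[492,103],[325,450],[455,450],[656,290],[125,202],[115,350]])
us=np.array([[172,55],[640,222],[542,468],[66,287],[352,122],[442,155],[253,352],[345,393],[522,314],[180,128],[133,232]])
ut=(ut+.5)/8-.5+[410,205];us=(us+.5)/7-.5+[368,235]
for z in(50,51,52):
  for nm,cs in(("top",[(T,ut)]),("scene",[(S,us)]),("both",[(T,ut),(S,us)])):
    def f(p):
        P=mod@Rins(p[2]).T+[p[0],p[1],z]
        return np.concatenate([(proj(c,P)-u).ravel() for c,u in cs])
    r=least_squares(f,[620,-240,0]);print(z,nm,np.round(r.x,3),"rms",np.sqrt(np.mean(r.fun**2)))
O=np.array([538.,-240.5,51]);R=Rins(-.003)
for s in(1,-1):
  for p,A in((G+[0,0,120],Rg(s)),(G+[0,0,2],Rg(s)),(O+150*R[:,2],Rp(R,s)),(O+2*R[:,2],Rp(R,s)),(O+R@[0,-67,50],Rp(R,s))):
    q=inverse_kinematics(p,A);print(s,None if q is None else np.round(q,2))
E
```

```text
50 top [ 5.38820e+02 -2.41205e+02 -7.00000e-03] rms 0.5165316926638559
50 scene [ 536.515 -241.476   -0.   ] rms 0.5045886054796612
50 both [ 5.38236e+02 -2.41205e+02 -5.00000e-03] rms 0.5827558084068173
51 top [ 5.38687e+02 -2.40976e+02 -7.00000e-03] rms 0.5130622706981752
51 scene [ 535.453 -241.77    -0.   ] rms 0.5212200143094512
51 both [ 5.37888e+02 -2.41149e+02 -5.00000e-03] rms 0.6486616996321074
52 top [ 5.38553e+02 -2.40748e+02 -7.00000e-03] rms 0.5103758817366404
52 scene [ 534.392 -242.063   -0.   ] rms 0.5384874015017281
52 both [ 5.37540e+02 -2.41092e+02 -5.00000e-03] rms 0.730807817212426
1 [-0.61  0.58  0.23  1.88 -0.19  0.7   0.08]
1 [-0.54  0.77  0.13  1.91 -0.21  0.47  0.08]
1 [ 0.56  0.31 -0.04  2.29 -1.24  0.25  1.7 ]
1 [ 0.93  0.73 -0.64  2.18  2.28  0.21 -1.74]
1 [ 1.24  0.73 -0.87  2.11  1.41  0.24 -0.71]
-1 [-1.15  1.    1.22  1.91 -1.08  1.1  -2.27]
-1 [-0.12  0.8  -0.46  1.89  0.6   0.59  2.52]
-1 [ 0.56  0.31 -0.04  2.29 -1.24  0.25 -1.45]
-1 [ 0.84  0.7  -0.52  2.18  2.64  0.17  1.02]
-1 [ 1.24  0.73 -0.87  2.11  1.41  0.24  2.43]
```

```bash
python3 - <<'E'
from plan import *;from workcell import *;import cv2,pickle
movep(G+[0,0,90],Rg());print(read_state()["time"])
print(movel(G+[0,0,15],max_speed=120))
g=movel(G+[0,0,2.5],max_speed=40,guard=8)
s=read_state();print(g,s["eef_pos"],s["ft_force"],s["time"])
c=camera("scene");cv2.imwrite("pics/g0.png",cv2.resize(c["image"][180:280,210:340],None,fx=6,fy=6))
E
```

```text
1.9417
False
False [527.92607979 184.74164011   2.35283125] [0.52675692 0.11797551 0.84860592] 3.1833
```

View pics/g0.png

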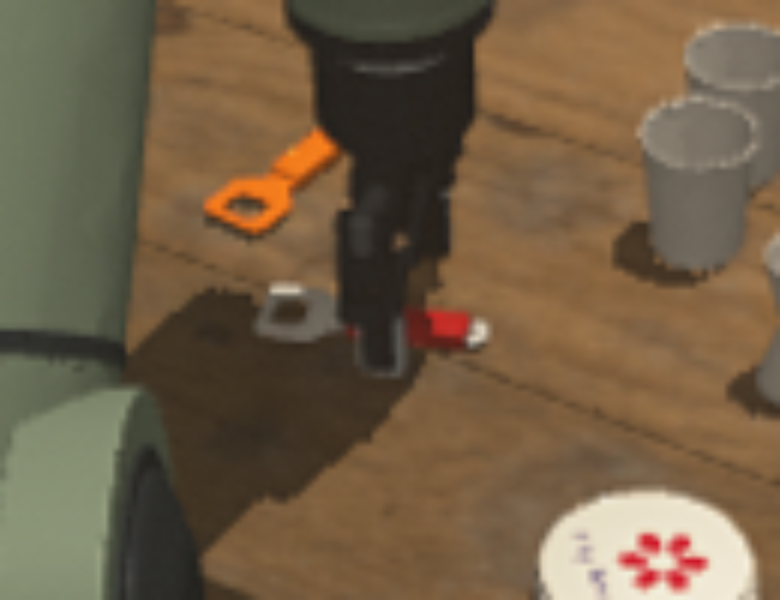

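The fingers straddle the red grip near its middle, about (274,234) in the full image. Next I clamp and lift.

```bash
python3 - <<'E'
from plan import *;from workcell import *;import cv2,pickle
clamp();s=read_state();print(s["finger_gap"],s["eef_pos"],s["ft_force"])
movel(G+[0,0,130],max_speed=200)
s=read_state();print(s["finger_gap"],s["time"],s["eef_pos"])
O=np.array([537.9,-241.1,51]);R=Rins(-.004)
for d in(40,60,90,120):
  for sg in(1,-1):
    q=inverse_kinematics(O+d*R[:,2],Rp(R,sg));print(d,sg,None if q is None else np.round(q,2))
c=camera("scene");cv2.imwrite("pics/g1.png",cv2.resize(c["image"][150:280,200:340],None,fx=5,fy=5))
E
```

```text
17.199366954300576 [528.01733537 184.8331141    2.79181355] [-1.03567418 -0.87665189  7.42892022]
16.449427796187194 4.6417 [527.47284222 184.74845172 129.14285807]
40 1 [ 1.24  0.81 -1.06  2.2   1.74  0.43 -1.11]
40 -1 [ 1.03  0.67 -0.74  2.21  1.98  0.2   1.71]
60 1 [ 1.26  0.75 -1.06  2.21  1.67  0.39 -1.06]
60 -1 [ 1.11  0.65 -0.84  2.22  1.77  0.23  1.93]
90 1 [ 1.14  0.57 -0.84  2.24  1.52  0.18 -0.99]
90 -1 [ 1.14  0.57 -0.84  2.24  1.52  0.18  2.15]
120 1 [ 1.34  0.59 -1.08  2.24  1.3   0.29 -0.75]
120 -1 [ 1.24  0.52 -0.93  2.25  1.19  0.19  2.48]
```

View pics/g1.png

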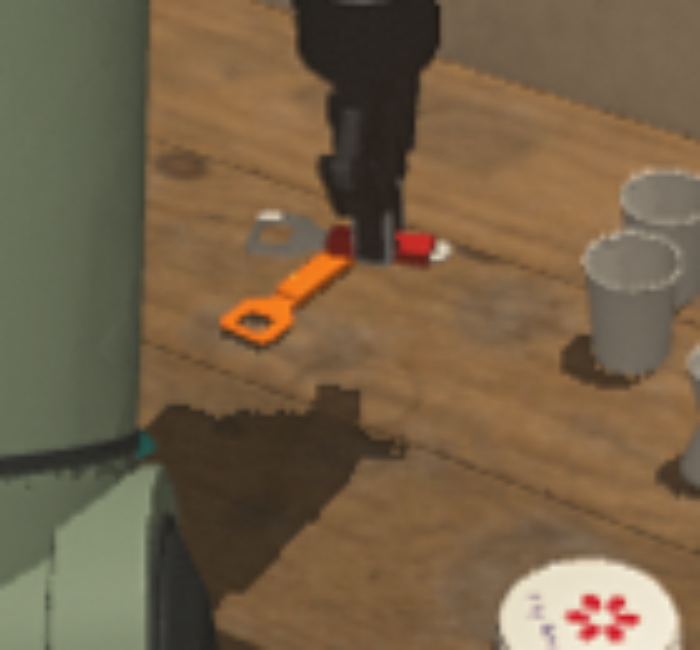

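The opener is firmly held and level. I'll carry it high to above the dock.

```bash
python3 - <<'E'
from plan import *;from workcell import *;import cv2,pickle
O=np.array([537.9,-241.1,51]);R=Rins(-.004)
a=np.radians(8);x=np.array([np.cos(a),np.sin(a),0]);z=np.array([0,0,-1.])
movep([510,30,230],np.c_[x,np.cross(z,x),z])
movep(O+90*R[:,2],Rp(R));s=read_state();print(s["time"],np.round(s["qpos"],2))
try: movel(O+50*R[:,2]); 
except PlanningError as e: print(e)
s=read_state();print(s["time"],np.round(s["qpos"],2),s["eef_pos"],s["finger_gap"])
for d in(40,30,20,10,2): print(d,np.round(inverse_kinematics(O+d*R[:,2],Rp(R)),2))
wait(.2)
for n in("scene","top"):
    c=camera(n);pickle.dump(c,open(n+"2.pkl","wb"))
    cr=c["image"][205:275,410:510] if n=="top" else c["image"][225:315,358:468]
    cv2.imwrite(f"pics/p_{n}.png",cv2.resize(cr,None,fx=7,fy=7,interpolation=cv2.INTER_CUBIC))
E
```

```text
7.7 [ 1.14  0.57 -0.84  2.24  1.52  0.18 -0.99]
8.15 [ 1.15  0.7  -0.9   2.21  1.77  0.29 -1.2 ] [ 512.75095784 -240.39686138   94.22874447] 16.787460207084333
40 [ 1.15  0.73 -0.91  2.2   1.81  0.31 -1.22]
30 [ 1.14  0.76 -0.92  2.2   1.84  0.34 -1.24]
20 [ 1.14  0.79 -0.92  2.19  1.87  0.36 -1.26]
10 [ 1.13  0.82 -0.92  2.18  1.9   0.38 -1.28]
2 [ 1.13  0.84 -0.93  2.17  1.92  0.39 -1.29]
```

View pics/p_scene.png

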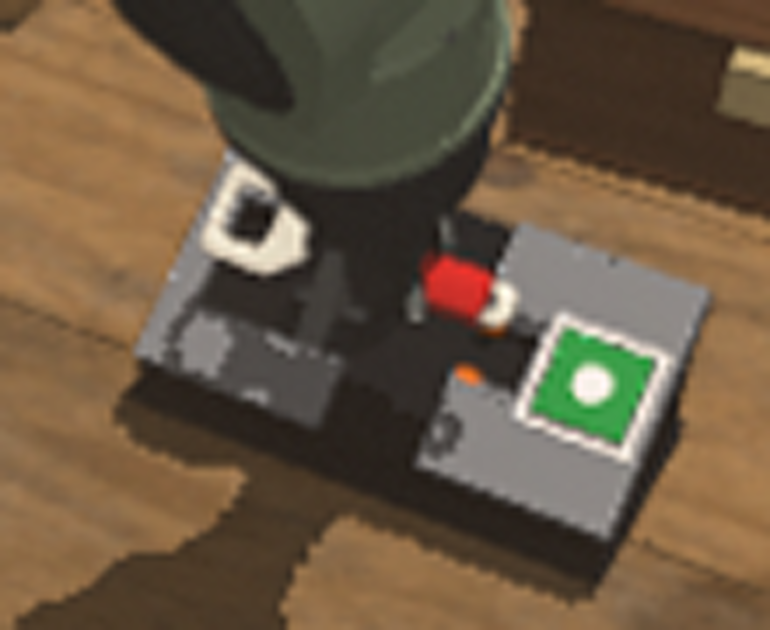

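View pics/p_top.png

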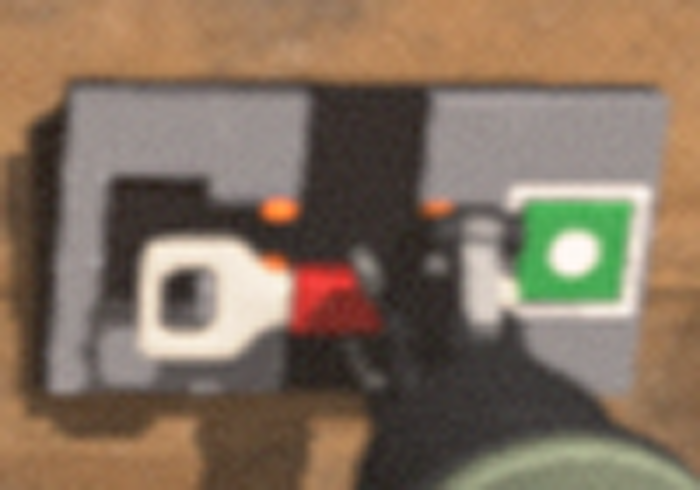

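Scene view: head at (393,257), red grip and tail end at (423–430,267). The top view shows it above the dock, aligned. I'll go closer and overlay predicted outlines to check the alignment.

```bash
cat > ov.py <<'E'
from plan import *;import cv2
def overlay(c,O,R,Tp,Tr,off,box,f,name):
    u0,v0,u1,v1=box;im=cv2.resize(c["image"][v0:v1,u0:u1],None,fx=f,fy=f,interpolation=cv2.INTER_CUBIC)
    def dr(P,col):
        p=(proj(c,P)-[u0,v0]+.5)*f-.5;cv2.polylines(im,[np.round(p).astype(np.int32)],True,col,1)
    I=lambda L:np.array(L,float)@R.T+O
    dr(I([[50,92,9],[50,-92,9],[-50,-92,9],[-50,92,9]]),(255,255,0))
    dr(I([[23,79,9],[23,47,9],[-23,47,9],[-23,79,9]]),(255,255,0))
    dr(I([[17,-50,12],[17,-84,12],[-17,-84,12],[-17,-50,12]]),(255,255,0))
    B=Tr@np.diag([1,-1,-1.]);C=Tp-B[:,2]*off   # opener frame: x across,y head,z up
    K=lambda L:np.array(L,float)@B.T+C
    dr(K([[9.5,30,11.5],[9.5,-30,11.5],[-9.5,-30,11.5],[-9.5,30,11.5]]),(255,0,255))
    dr(K([[19,52,7.2],[19,74,7.2],[-19,74,7.2],[-19,52,7.2]]),(0,255,0))
    dr(K([[3,-39,7.2],[-3,-39,7.2]]),(0,255,0))
    cv2.imwrite(name,im)
E
python3 - <<'E'
from ov import *;from workcell import *;import pickle
O=np.array([537.9,-241.1,51]);R=Rins(-.004)
movel(O+24*R[:,2],max_speed=80);wait(.15);s=read_state();print(s["time"],s["eef_pos"],((s["eef_pos"]-O)@R).round(2),s["ft_force"])
print((R.T@s["tool_rot"]).round(3))
pickle.dump(s,open("s3.pkl","wb"))
for n in("scene","top"):
    c=camera(n);pickle.dump(c,open(n+"3.pkl","wb"))
    overlay(c,O,R,s["eef_pos"],s["tool_rot"],2.8,(412,200,508,272) if n=="top" else (365,228,465,303),8,f"pics/o_{n}.png")
E
```

```text
9.075 [ 525.81440999 -241.1998039    72.23444415] [ 0.15 -0.15 24.43] [-0.3183577  -0.58167299 -1.36667802]
[[ 1.  0.  0.]
 [ 0. -1. -0.]
 [ 0.  0. -1.]]
```

View pics/o_scene.png

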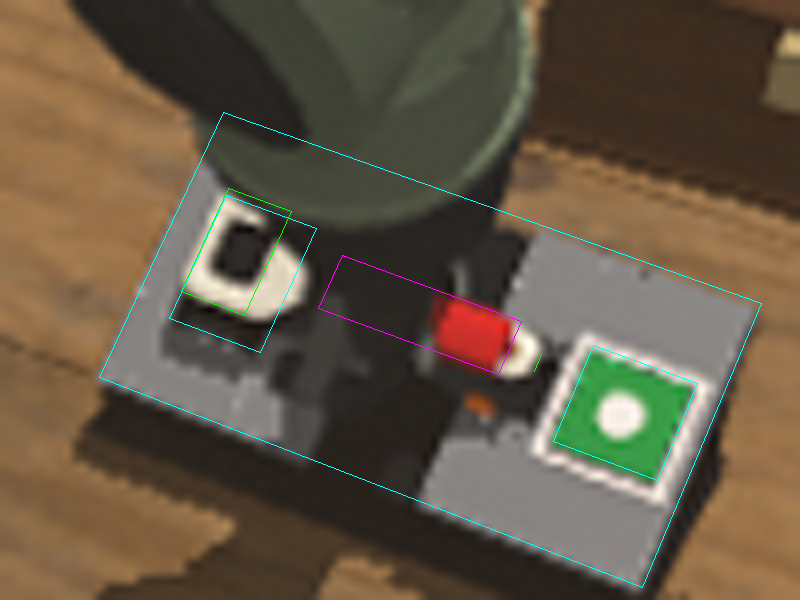

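View pics/o_top.png

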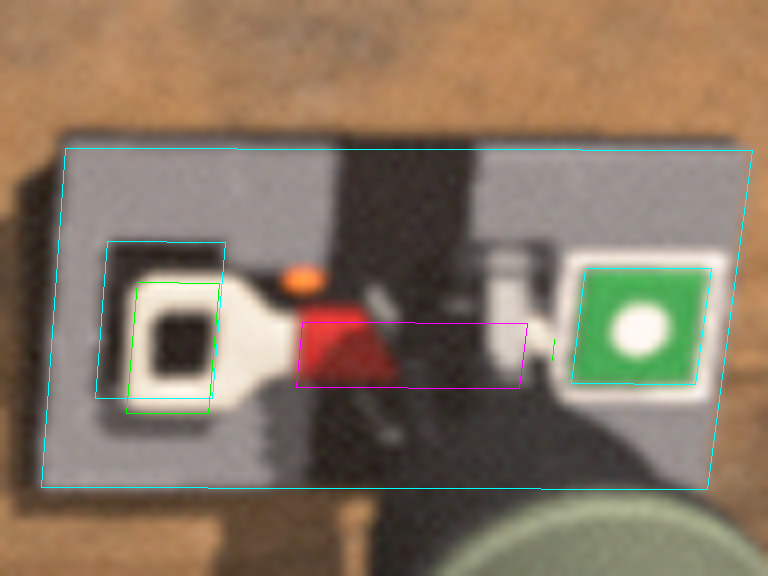

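```bash
python3 - <<'E'
from ov import *;import pickle
O=np.array([537.9,-241.1,51]);R=Rins(-.004);s=pickle.load(open("s3.pkl","rb"))
for n in("scene","top"):
    c=pickle.load(open(n+"3.pkl","rb"));P=(pts(c)-O)@R;im=c["image"].astype(int)
    red=(im[...,2]>90)&(im[...,1]<60)&(im[...,0]<60);wh=im.min(2)>165
    reg=lambda a,b:(P[...,1]>a)&(P[...,1]<b)&(abs(P[...,0])<40)&(P[...,2]>18)&(P[...,2]<45)
    for nm,m,h in(("red+y",red&reg(0,40),24.4-2.8+11.5),("red-y",red&reg(-45,0),33.1),("head",wh&reg(45,85),28.8),("tail",wh&reg(-45,-30),28.8)):
        if m.sum()>3: print(n,nm,m.sum(),np.median(P[m],0).round(1),"sd",P[m].std(0).round(1),"expect z",h)
    g=(abs(P[...,0])<15)&(P[...,1]<-52)&(P[...,1]>-82)&(abs(P[...,2]-12)<12);print("key z",np.mean(P[g][:,2]),g.sum())
    g=(P[...,0]>-45)&(P[...,0]<-20)&(P[...,1]<-30)&(P[...,1]>-86)&(abs(P[...,2]-9)<12);print("face z",np.mean(P[g][:,2]),g.sum())
    v,u=np.where((im[...,1]>110)&(im[...,2]<100)&(im[...,0]<120)&(abs(P[...,1]+67)<25)&(abs(P[...,0])<25))
    q=np.c_[u,v].mean(0);print("green px",q,"model",proj(c,O+R@[0,-67,12]))
    v,u=np.where(wh&reg(45,85));print("head px bbox",u.min(),u.max(),v.min(),v.max())
E
```

```text
scene red-y 65 [  0.2 -17.6  33.8] sd [5.3 7.  2.5] expect z 33.1
scene head 60 [-9.6 62.6 30.7] sd [ 9.2 10.4  2.5] expect z 28.8
scene tail 10 [  1.5 -33.9  29.3] sd [4.  1.5 2.2] expect z 28.8
key z 12.740206494009449 136
face z 9.921160881896094 220
green px [442.25362319 279.84782609] model [[442.68119046 279.04858784]]
head px bbox 388 400 253 266
top red+y 69 [-0.8 16.2 32. ] sd [5.4 6.  2.8] expect z 33.099999999999994
top head 132 [ 1.3 57.5 27.7] sd [12.3  9.5  2.4] expect z 28.8
top tail 9 [  2.6 -35.   27. ] sd [2.3 1.6 1.7] expect z 28.8
key z 10.751578166271269 180
face z 8.029211698044046 115
green px [490.73228346 240.25984252] model [[491.60276111 240.32245614]]
head px bbox 428 441 235 250
```

The overlay and depth agree to about 1–2 mm, and the opener sits slightly up-slope of the model. I'll shift −1 mm in x and +0.8 mm in y, then lower with a guard.

```bash
python3 - <<'E'
from ov import *;from workcell import *;import pickle
O=np.array([537.9,-241.1,51]);R=Rins(-.004)
def st(t):
    s=read_state();print(t,round(s["time"],2),((s["eef_pos"]-O)@R).round(2),"F_ins",(R.T@s["ft_force"]).round(2),"M",(R.T@s["torque"]).round(2),round(s["finger_gap"],1));return s
L=lambda d:O+R@[-1.2,.8,d]
movel(L(24),max_speed=30);st("pre")
for d in(17,13,10.5,8.5):
    g=movel(L(d),max_speed=30,guard=6);st((d,g))
    if g:break
wait(.1);s=st("end")
for n in("scene","top"):
    c=camera(n);pickle.dump(c,open(n+"4.pkl","wb"))
    overlay(c,O,R,s["eef_pos"],s["tool_rot"],2.8,(412,200,508,272) if n=="top" else (365,228,465,303),8,f"pics/q_{n}.png")
E
```

```text
pre 9.43 [-1.27  0.85 24.08] F_ins [-0.5   0.12 -0.73] M [-0.    0.57  0.03] 17.0
(17, False) 9.81 [-1.33  1.04 16.72] F_ins [-0.32  0.18 -0.66] M [-0.01  0.65  0.01] 16.9
(13, False) 10.09 [-1.26  0.92 12.83] F_ins [-0.48 -0.48  0.08] M [ 0.01  0.62 -0.05] 17.1
(10.5, False) 10.34 [-1.31  0.82 10.4 ] F_ins [-0.81  0.49 -1.06] M [-0.02  0.75 -0.05] 16.9
(8.5, False) 10.59 [-1.36  0.75  8.41] F_ins [-2.07 -0.44 -1.33] M [-0.06  0.96 -0.  ] 16.8
end 10.69 [-1.34  0.76  8.47] F_ins [-1.82 -0.07 -1.11] M [-0.01  1.02 -0.04] 16.8
```

View pics/q_scene.png

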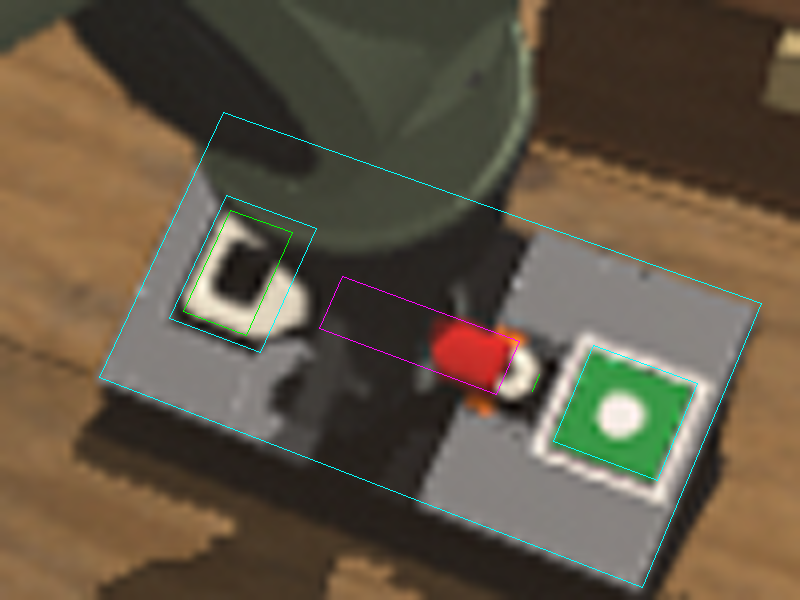

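View pics/q_top.png

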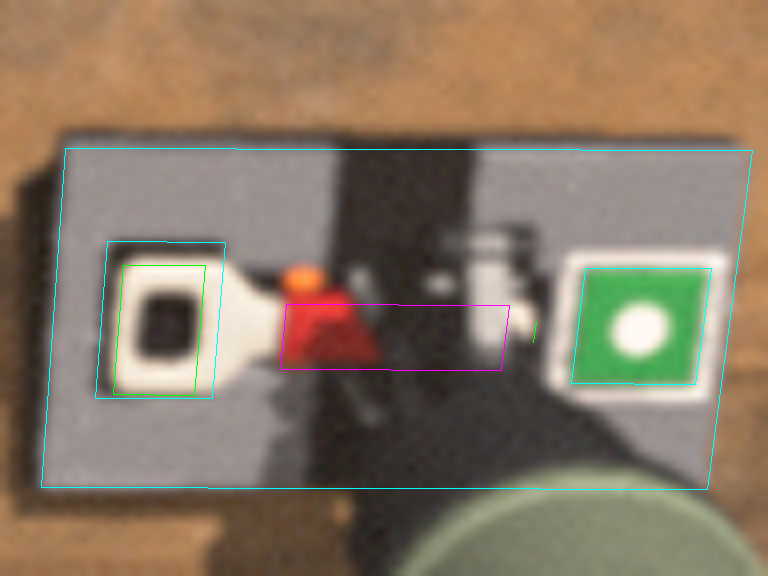

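The head sits inside the cutout outline and the grip is between the orange pads. There is a small down-slope contact force, so I'll ease 0.7 mm down-slope and press with force checks.

```bash
python3 - <<'E'
from ov import *;from workcell import *;import pickle
O=np.array([537.9,-241.1,51]);R=Rins(-.004)
def st(t):
    s=read_state();print(t,round(s["time"],2),((s["eef_pos"]-O)@R).round(2),"F_ins",(R.T@s["ft_force"]).round(2),"M",(R.T@s["torque"]).round(2),round(s["finger_gap"],1));return s
L=lambda d:O+R@[-1.9,.8,d]
movel(L(8.5),max_speed=30);st("pre")
for d in(7,6,5,4,3,2):
    g=movel(L(d),max_speed=25,guard=12);s=st((d,g))
    if g or abs((R.T@s["ft_force"])[2])>16:break
E
```

```text
pre 11.04 [-1.59  0.82  8.53] F_ins [ 0.53 -1.42 -1.17] M [-0.09  0.43 -0.03] 17.1
(7, False) 11.29 [-1.86  0.79  6.95] F_ins [ 0.15 -0.71  0.  ] M [-0.02  0.52 -0.06] 17.1
(6, False) 11.54 [-1.87  0.79  5.96] F_ins [ 0.42 -0.41  1.63] M [-0.09  0.5   0.05] 17.3
(5, False) 11.79 [-1.88  0.79  4.95] F_ins [ 0.02 -0.39  1.71] M [-0.15  0.53  0.06] 17.3
(4, False) 12.04 [-1.93  0.81  3.94] F_ins [-0.1   0.13  1.14] M [-0.05  0.53  0.02] 17.1
(3, False) 12.29 [-1.92  0.83  2.92] F_ins [-0.37 -0.68  0.19] M [-0.03  0.54 -0.02] 17.2
(2, False) 12.54 [-1.87  0.82  2.41] F_ins [-1.32  0.79 23.62] M [ 0.02  0.88 -0.01] 16.9
```

```bash
python3 - <<'E'
from ov import *;from workcell import *;import pickle
O=np.array([537.9,-241.1,51]);R=Rins(-.004)
s=read_state()
for n in("scene","top"):
    c=camera(n);pickle.dump(c,open(n+"5.pkl","wb"))
    overlay(c,O,R,s["eef_pos"],s["tool_rot"],2.4,(412,200,508,272) if n=="top" else (365,228,465,303),8,f"pics/r_{n}.png")
E
```

```text
(no output)
```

View pics/r_scene.png

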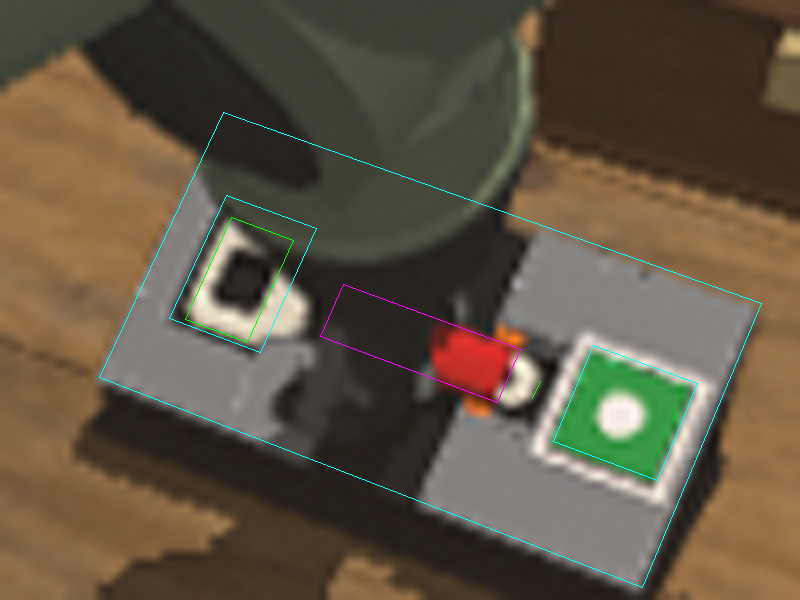

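View pics/r_top.png

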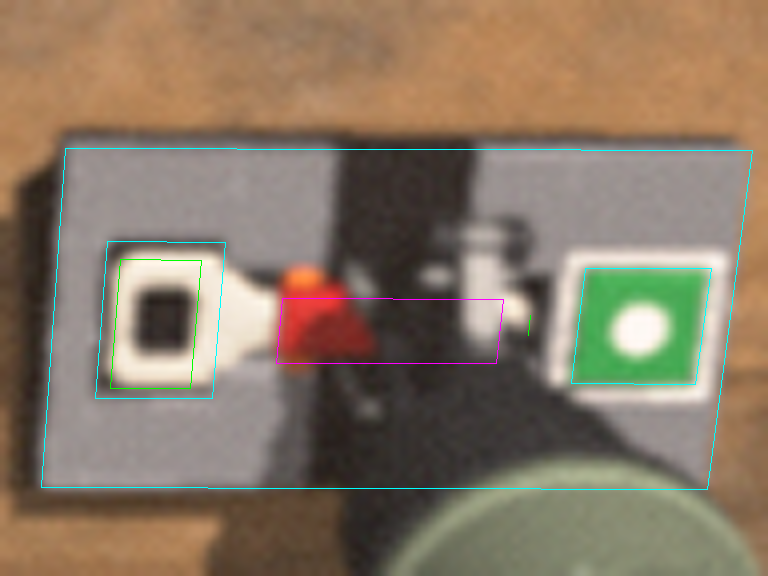

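It looks seated: the pads show on both sides of the grip and the head is inside the cutout. I'll ease the force, release, back off along the normal and inspect.

```bash
python3 - <<'E'
from ov import *;from workcell import *;import pickle
O=np.array([537.9,-241.1,51]);R=Rins(-.004)
def st(t):
    s=read_state();print(t,round(s["time"],2),((s["eef_pos"]-O)@R).round(2),"F_ins",(R.T@s["ft_force"]).round(2),round(s["finger_gap"],1));return s
L=lambda d:O+R@[-1.9,.8,d]
movel(L(2.6),max_speed=30);st("ease")
open_gripper();st("open")
movel(L(60),max_speed=150)
movep(O+R@[-1.9,-67,95],Rp(R));s=st("up");print(s["qpos"].round(2))
for n in("scene","top"):
    c=camera(n);pickle.dump(c,open(n+"6.pkl","wb"))
    overlay(c,O,R,O+R@[0,0,0.],Rp(R),0,(412,200,508,272) if n=="top" else (365,228,465,303),8,f"pics/t_{n}.png")
    cv2.imwrite(f"pics/tf_{n}.png",c["image"])
E
```

```text
ease 12.89 [-1.89  0.81  2.56] F_ins [-0.18 -0.83  3.6 ] 17.0
open 13.56 [-1.91  0.78  2.6 ] F_ins [0.28 0.15 0.05] 85.2
up 14.73 [ -2.26 -66.53  94.22] F_ins [-0.11  0.01 -0.43] 85.3
[ 1.52  0.85 -1.27  2.13  1.36  0.52 -0.59]
```

View pics/t_scene.png

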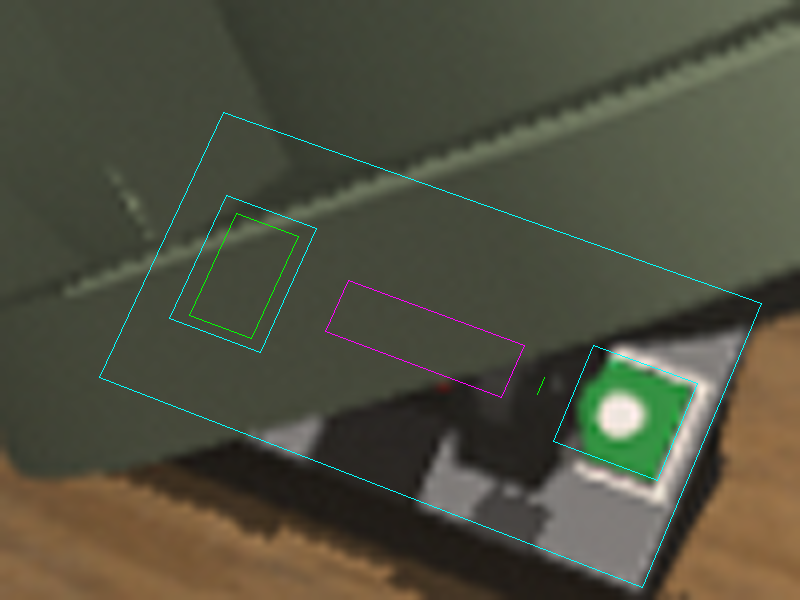

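View pics/t_top.png

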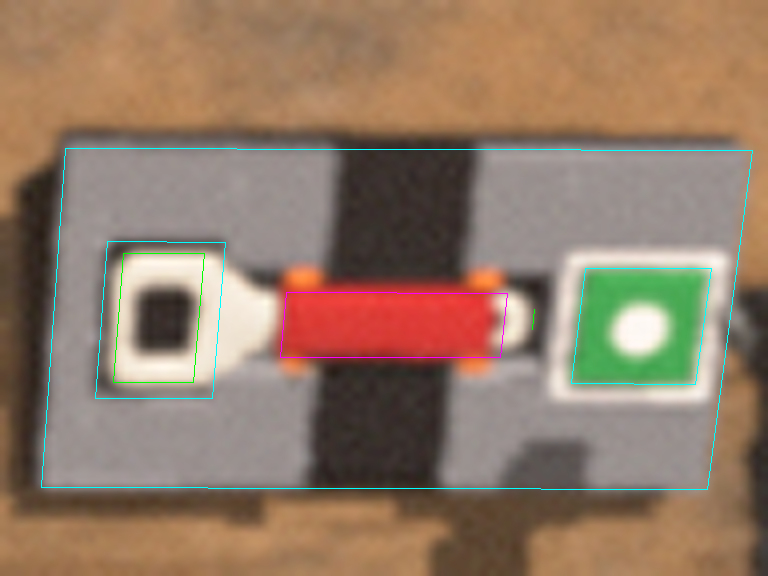

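Top view: the opener is centred, with the red grip at (447–474,240), the pads flanking it and the head in its cutout. Next I check its height against the face with depth.

```bash
python3 - <<'E'
from ov import *;import pickle
O=np.array([537.9,-241.1,51]);R=Rins(-.004)
c=pickle.load(open("top6.pkl","rb"));P=(pts(c)-O)@R;im=c["image"].astype(int)
red=(im[...,2]>150)&(im[...,1]<75)&(im[...,0]<75)&(abs(P[...,0])<20)&(abs(P[...,1])<40)
red=cv2.erode(red.astype(np.uint8),np.ones((3,3)))>0
q=P[red];A=np.c_[q[:,:2]-q[:,:2].mean(0),np.ones(len(q))];k,*_=np.linalg.lstsq(A,q[:,2],rcond=None);print("red",len(q),q.mean(0),"slopes",k,"se",q[:,2].std()/len(q)**.5)
x,y,z=P[...,0],P[...,1],P[...,2]
for nm,m in(("face+y",(y>25)&(y<40)&(abs(x)>22)&(abs(x)<45)),("face-y",(y<-25)&(y>-42)&(x>22)&(x<45)),("head ring",(y>50)&(y<75)&(abs(x)<17)&(im.min(2)>170)),("floor ch",(abs(y)<15)&(abs(x)>20)&(abs(x)<45)),("key",(abs(y+67)<13)&(abs(x)<13)),("tail",(y<-31)&(y>-40)&(abs(x)<10)&(im.min(2)>170))):
    m&=abs(z-5)<20;print(nm,m.sum(),P[m].mean(0).round(2),(z[m].std()/m.sum()**.5).round(2))
E
```

```text
red 135 [ 1.16799341  1.50094404 10.73372208] slopes [ 0.10089763 -0.01529296 10.73372208] se 0.21113352889909534
face+y 138 [ 1.02 32.5   7.89] 0.2
face-y 77 [ 33.46 -33.03   7.86] 0.28
head ring 86 [-0.55 62.74  6.53] 0.27
floor ch 289 [ 2.03  0.09 -1.04] 0.14
key 131 [  0.47 -66.92  11.13] 0.19
tail 13 [ -0.27 -33.83   6.29] 0.78
```

Depth puts the grip 2.9 ± 0.3 mm above the face (nominal 2.5) and the head 7.6 mm above the floor (nominal 7.25), so it is home within noise. There is a slight hint of roll, so I'll give the grip one square confirming push with the closed fingers before the key.

```bash
python3 - <<'E'
from ov import *;from workcell import *;import pickle
O=np.array([537.9,-241.1,51]);R=Rins(-.004)
def st(t):
    s=read_state();print(t,round(s["time"],2),((s["eef_pos"]-O)@R).round(2),"F_ins",(R.T@s["ft_force"]).round(2),round(s["finger_gap"],1));return s
L=lambda d:O+R@[-1.9,.8,d]
clamp();movep(L(45),Rp(R));st("above")
movel(L(17),max_speed=80)
g=movel(L(8),max_speed=12,guard=9);s=st(("press",g))
p=s["eef_pos"];z=((p-O)@R)[2]
for i in range(4):
    f=(R.T@read_state()["ft_force"])[2]
    if f>10:break
    z-=.2;movel(L(z),max_speed=10);st("p")
wait(.2);st("held")
movel(L(30),max_speed=100);st("off")
E
```

```text
above 16.15 [-1.76  1.   44.92] F_ins [ 0.27  0.53 -0.08] -0.2
('press', True) 17.18 [-1.85  0.7  11.32] F_ins [ 0.78 -0.62 11.59] 0.1
held 17.38 [-1.86  0.69 11.31] F_ins [ 0.4   0.04 13.5 ] 0.0
off 17.73 [-1.76  0.36 30.01] F_ins [-0.16 -0.67 -0.1 ] 0.3
```

The grip top takes 13.5 N rigidly at 11.3 mm (11.5 nominal), so the opener is home. Now the key.

```bash
python3 - <<'E'
from ov import *;from workcell import *;import pickle
O=np.array([537.9,-241.1,51]);R=Rins(-.004)
def st(t):
    s=read_state();print(t,round(s["time"],2),((s["eef_pos"]-O)@R).round(2),"F_ins",(R.T@s["ft_force"]).round(2));return s
L=lambda d:O+R@[-1.9,-66.5,d]
def F():
    a=[]
    for _ in range(6): wait(.02);a.append((R.T@read_state()["ft_force"])[2])
    return np.mean(a)
movel(L(30),max_speed=120);movel(L(15),max_speed=60);wait(.1)
b=F();st("near");print("bias",b)
z=13.
movel(L(z),max_speed=20);f=F()-b;print(z,round(f,2))
while f<4.6 and z>9.5:
    z-=.4 if f<1 else min(.4,max(.1,(5-f)/4));movel(L(z),max_speed=10,guard=9);f=F()-b;print(round(z,2),round(f,2),((read_state()["eef_pos"]-O)@R)[2].round(2))
a=[]
for _ in range(11): wait(.05);a.append((R.T@read_state()["ft_force"])[2]-b)
print("hold",np.round(a,1));st("held")
movel(L(40),max_speed=80);st("off")
E
```

```text
near 19.03 [ -1.81 -66.49  15.25] F_ins [ 0.27 -0.59  0.63]
bias 0.24145507953717468
13.0 -0.02
12.6 -0.47 12.6
12.2 -0.37 12.2
11.8 0.64 11.8
11.4 2.39 11.44
11.0 3.34 11.02
10.6 4.85 10.62
hold [5.3 4.9 5.2 4.7 5.2 5.3 5.  5.9 5.4 5.2 6.1]
held 22.03 [ -1.89 -66.52  10.6 ] F_ins [ 0.33 -0.46  6.33]
off 22.55 [ -1.97 -66.74  39.86] F_ins [0.45 0.06 0.14]
```

The key was held at about 5.2 N for 0.55 s and more. I'll retreat and check.

```bash
python3 - <<'E'
from ov import *;from workcell import *;import pickle
O=np.array([537.9,-241.1,51]);R=Rins(-.004)
movel(O+R@[-1.9,-66.5,90],max_speed=150)
a=np.radians(8);x=np.array([np.cos(a),np.sin(a),0]);z=np.array([0,0,-1.])
movep([510,60,280],np.c_[x,np.cross(z,x),z]);print(read_state()["time"])
for n in("scene","top"):
    c=camera(n);pickle.dump(c,open(n+"7.pkl","wb"))
    u0,v0,u1,v1=(412,200,508,272) if n=="top" else (365,228,465,303)
    cv2.imwrite(f"pics/v_{n}.png",cv2.resize(c["image"][v0:v1,u0:u1],None,fx=6,fy=6,interpolation=cv2.INTER_CUBIC))
    cv2.imwrite(f"pics/vf_{n}.png",c["image"])
E
```

```text
24.5167
```

View pics/v_scene.png

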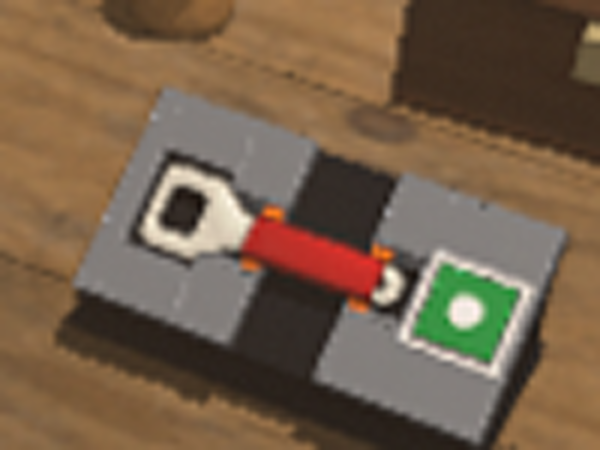

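View pics/v_top.png

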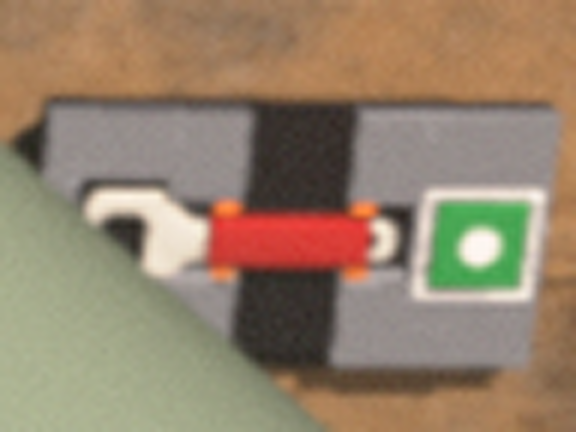

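View pics/vf_scene.png

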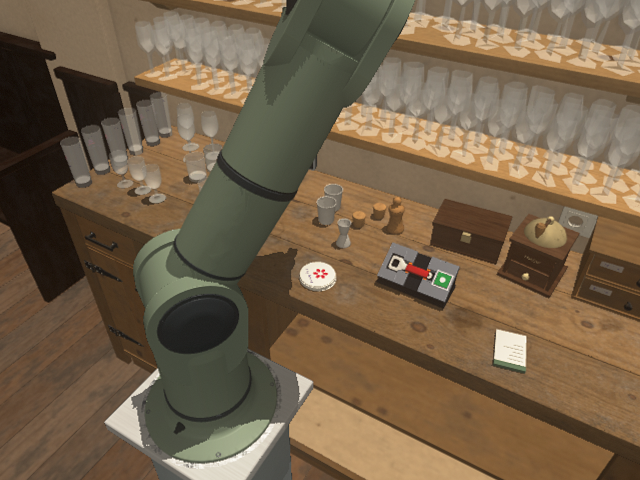

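The opener lies flat in its cutout, grip between all four pads at (409–430,269). The jigger (343,233), the tumblers beside it and the coasters (318,276) have not moved, and the arm is clear. Handing in.

```bash
python3 -c "
from workcell import *
print(finish_job(), read_state()['time'])"
```

```text
the job is handed in; nothing more can be done
the job is handed in; nothing more can be done
```

The red opener is back in its dock cutout and pressed home, and the green key was then pressed and released. I handed the job in at about 25 s of the 51 s allowed.

- **Opener:** I pushed it in square while still gripping it. It reached a hard stop, with force peaking at about 24 N, and I eased off before letting go. A second push with closed fingers was taken rigidly at 13.5 N, with the grip top at 11.3 mm (11.5 mm nominal).
- **Key:** I held it at about 5.2 N for 0.55 s, peaking at about 6 N, with the opener already home, then released it.
- **Last pictures:** The opener lies flat between all four pads. The jigger, the tumblers beside it and the coasters look unmoved, and the arm is clear.

**Checks that disagreed:**
- The cameras differed by 2–3 mm on the dock's position, which I settled with relative views and contact.
- While going in, I read only about 2–3 N from the sprung pads, not the 5–12 N described.
- One depth fit hinted at a slight roll, which is why I pushed a second time. I did not repeat the fit; the later pictures show no roll.
- I could not read whether the dock actually logged the opener in. That rests on the force and hold time.

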